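# Press a coat-peg knob onto its batten and keep the press closed

## Task

Make up a coat peg in the lever press: lay the short wooden batten flat in the nest between the locating pins, then stand the loose wooden knob from beside the press, foot down, on the middle of the batten (its foot already has glue on it) and let go of it. Then pull the press's sprung lever down by its crossbar until the lever is level and the foot on the knob has been pushed in about half of its 20 mm travel, and finish while still holding the lever there, because it springs up again as soon as it is let go. Leave the filler tin beside the press where it is.

Things in the scene. Friction and masses are not known exactly. Their poses are not given: they have to be found in the camera images.
- press: Shop-made lever press, fixed to the worktop: an 18 mm plywood base 190 mm along its x by 300 mm along its y. Origin on the worktop under the middle of the nest; x along the nest, y from the hinge towards the closed crossbar, z up. The base reaches from y -225 to +75 mm. A hinge post (90 mm high) stands at y -160, and at rest the lever stands up over it to 325 mm. Lever and foot are parts of it.
- nest (a point): Middle of the nest, on the top of the base (18 mm above the worktop); axes as the press. The nest is bounded by six bullet-nosed steel pins, 10 mm thick and 14 mm high: two on each side at x -55 and +55 mm, y -22.8 and +22.8 mm, and one at each end at x -86.8 and +86.8 mm. The batten lies along x between them with about 1.8 mm to spare on every side.
- hinge (a point): The lever's hinge line, which runs along the press's x: at y -160 mm, 66 mm above the worktop, level with the top of a knob that stands on a batten in the nest.
- lever (a joint): Lever angle in rad: 0 = standing up at rest, 80 degrees above level and leaning clear of the nest; grows as the lever is pulled down towards the nest; 1.396 = level; 1.50 = stop. A return spring pushes it up all the way: about 1.5 to 3 N at the crossbar, about 10 N once the foot is half pushed in.
- grip_bar (a point): Grip point on the axis of the lever's crossbar, a 22 mm dowel parallel to the hinge that stands 81 mm out on the lever's -x side (from press x -13 to -94 mm, the point at -56). It circles the hinge line at 245 mm radius: at rest press y -167 mm, 311 mm above the worktop; level: y +80 mm, 116 mm above the worktop. Its axes turn with the lever.
- foot (a joint): How far the sprung foot is pushed in, in m: 0 = fully out, 0.020 = bottomed. The foot is a 36 mm cork-faced steel disc under the lever, 160 mm from the hinge, 1 N per mm plus 2 N. It meets the knob about 0.06 rad before level; with the lever level it is 10 mm in (12 N), and the dark ring on its stem comes out at the top of the guide bush.
- batten: The loose short flat wooden batten to the left of the press, lying roughly away from the robot: 32 mm wide (its x) by 160 mm long (its y) by 11 mm thick; origin at the centre of its underside.
- knob: The loose turned wooden knob standing in the open near the front, left or right of the press (not the one at the back beside the tape roll): 37 mm high, 39 mm across its head, narrower at the foot; origin at the centre of its foot, z up. The two knobs in the tray are already glued to their battens.
- tin: Filler tin in the open near the front, on the other side of the press from the knob (not the one at the back), 65 mm across and 62 mm high; a bystander. Origin at the centre of its underside.

How it is judged:
By the outcome, as a careful person would: the job done as asked, in the order asked, and still so for the second after the job is handed in, while the arm keeps its last pose, push and grip.
It also fails if it takes over 70 s, if anything falls off the work surface, if the arm or the gripper's body presses on something with over 40 N, if the wrist force passes 120 N, or if a joint passes its speed limit or range.

## Robot

A 6-joint arm with a two-finger parallel gripper is mounted at the origin on a cart in front of the work surface, level with it; the furniture and walls round the work are solid. World frame = base frame: x ahead of the robot, y to its left, z up, the work surface at z = 0. Lengths are in mm, angles in rad, forces in N, time in s.
With the tool pointing down it reaches from about 400 to 925 mm from the base axis. Payload 12.5 kg.
Tool frame: the origin (TCP) lies at the very end of the fingers, on their centre line; the grasp point (between the pads) lies 19 mm behind it; z points along the fingers, y is the line along which they close (so a half turn about z gives the same grasp; the last joint's range is limited). The gripper opens to 95 mm and grips with 3 to 60 N. Pads are 20 mm wide; open, the fingers measure 119 mm over their backs; the gripper's body (75 mm by 180 mm) begins 59 mm behind the grasp point.
Start: joints at [1.136, 0.491, 1.559, -0, 1.092, -0.106], TCP at [201.801, 591.543, 214.661] pointing down, gripper open.
Joint ranges: [-3.1, 3.1], [-0.84, 2.19], [0.05, 2.79], [-1.13, 4.28], [0.06, 2.93], [-2.69, 2.69]. Speed limits (rad/s): [2.22, 2.22, 2.79, 3.14, 3.14, 3.14].

## Interface

Orientations are given as [roll, pitch, yaw] about the fixed x, y, z axes, in that order (R = Rz(yaw) Ry(pitch) Rx(roll)).
In Python, from cell import state, read_camera, camera_info, job_done gives the robot as it stands.
- The arm moves only by the tool handwheel, called after "Emit:" by a JSON object that holds its "op" and its "data". Schema: {"type":"object","properties":{"steps":{"type":"string"},"only":{"type":"string"},"quiet":{"type":"boolean"},"lines":{"type":"string"}},"required":["steps"],"additionalProperties":false}. steps is a string of 1 to 5 rows, parted by a bar, with the numbers parted by commas; each row has 5 numbers: dx, dy, dz in mm, then a turn about the tool's z in rad, then the opening from 0.0 (shut) to 1.0 (fully open); each row is the pose to reach, as a shift and turn from the pose commanded when the call began, along the tool's axes at that moment; what a row does not reach only later rows make up. A row lasts 1/12 s, in which the tool goes at most 41.7 mm and 0.125 rad, less where a joint would pass 70% of its speed; a pose out of reach is approached as far as the arm can. The fingers move at their own pace and stop on an object; the grip force is fixed at half the most. Time passes only in rows, so rows that do not move let the fingers close. The tool returns the time, the measured TCP pose, the force, the opening and the grip force at its end. only (a regular expression) keeps the lines of the reply that match it, lines (a string "A,B") keeps lines A to B, and quiet returns only ok. Input that does not fit is refused with a message, and nothing moves.
- state(): the state, without advancing time (a new reading comes with each control period).
- read_camera(name): name is "side" or "top" or "wrist"; returns (picture, depth): 400x640x3 uint8, red, green, blue; 400x640 float32, mm along the optical axis (not along the pixel's ray), 0 where there is no reading.
- camera_info(name): a dict with "vertical_fov" (degrees; the focal length in pixels is half the picture's height over the tangent of half this angle, whatever the lens; pixels are square), "cx", "cy" (the principal point, pixels), "origin" and "attitude" of the camera in the world. Camera axes: x right, y down, z forward; pixel columns grow to the right and rows downward; lengths in mm; the calibration is good to about 2 mm. A picture is of the moment at which its call begins: read the wrist's pose just before it. camera_info takes no time and is no camera call; for the wrist camera it gives the pose at the moment of the call.
- job_done(): hands the job in; it is judged then, once.
The state is a dict: "t": time; "joints": joint angles; "qvel": joint speeds; "tau": joint torques, N m; "eef_pos": TCP position; "tcp_rot": TCP orientation; "ft_force": force on the tool from outside, world axes, zero at the start; "moment": the same for the moment, N m; "opening": opening from 0.0 (shut) to 1.0 (fully open); "grip_force": force on a finger pad.
Only numpy, scipy, OpenCV 4.12 (cv2) and the standard library are available. Lean on these libraries where they do the work, as an engineer would, in place of code of your own. Each camera call takes 0.05 s, during which the arm holds its last target. There are 200 camera calls.

## Working session

There is one attempt and no reset: what is moved stays moved. The work goes in short steps, Python scripts to look and compute and a tool call to move; the robot and the scene stay as the last step left them, time stands still between calls to the robot, and variables do not carry over. Pictures are saved under pics/ and viewed, at most 10 in all, crops included, and the job is handed in when it is done.

```bash
ls; mkdir -p pics
```

Run:
```python
from cell import *
import cv2, numpy as np
print(state())
for n in("top","side","wrist"):
    print(n,camera_info(n))
    p,d=read_camera(n); cv2.imwrite(f"pics/{n}0.png",p[:,:,::-1]); np.save(f"pics/{n}0.npy",d)
```

```text
pics
{'t': 0.0, 'joints': array([ 1.13640120e+00,  4.91549812e-01,  1.55946421e+00, -3.19544221e-05,
        1.09167607e+00, -1.05606072e-01]), 'qvel': array([-0.00089712,  0.00047652, -0.00052373, -0.00152301, -0.00017795,
        0.00018613]), 'tau': array([ 1.75640503e-04, -6.12656808e+01, -2.58171272e+01,  6.92569907e-02,
        4.82405175e-02, -1.40739944e-04]), 'eef_pos': array([201.69609632, 591.30058302, 214.06271747]), 'tcp_rot': array([-3.14049835e+00, -8.74981797e-05,  2.81281830e+00]), 'ft_force': array([-0.074059  , -0.57756353, -0.81265623]), 'moment': array([ 0.06663656, -0.03015643,  0.00847876]), 'grip_force': 0.0, 'opening': 1.0003045170815972}
top {'vertical_fov': 49.470479565542234, 'cx': 322.6228141481933, 'cy': 200.53195347022864, 'origin': array([ 441.03151503,  -30.0111828 , 1581.30610245]), 'attitude': array([-3.08268554, -0.01027807, -1.58061142])}
side {'vertical_fov': 42.176953048593965, 'cx': 314.6498383071817, 'cy': 201.49951788883018, 'origin': array([ 588.98341809, 1320.70002656,  694.89212615]), 'attitude': array([-1.92024775, -0.01025771,  3.09738305])}
wrist {'vertical_fov': 62.12381592497171, 'cx': 317.40872263300014, 'cy': 201.78237569267802, 'origin': array([139.313032  , 614.09998201, 385.27117839]), 'attitude': array([2.90130901e+00, 1.55235572e-03, 1.24095775e+00])}
```

View pics/top0.png

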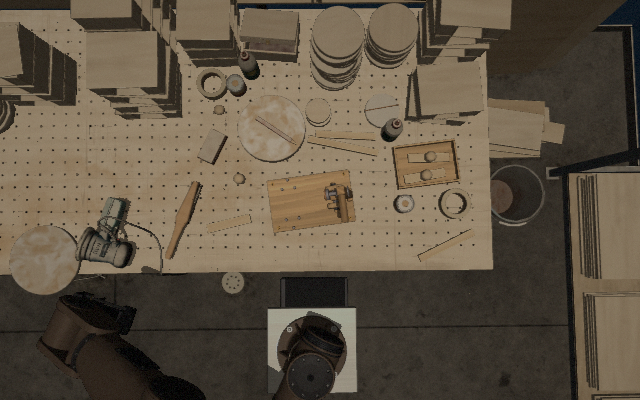

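View pics/side0.png

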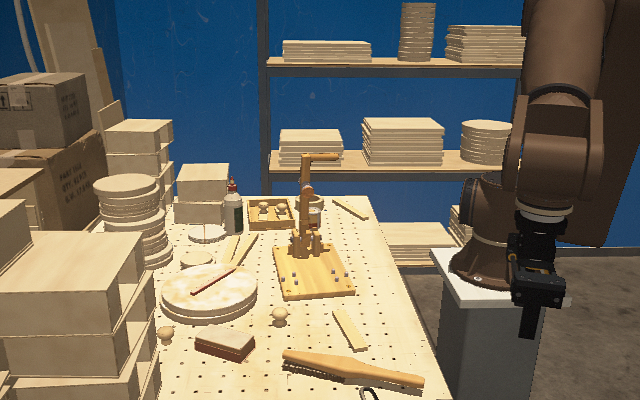

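Top view: press in the middle (265–355, 172–235) with its hinge to the right, so press x is about world +x and y about world +y. The batten is at (230,223), the knob at (239,179) and the tin at (403,204). Next I measure them from depth.

Create h.py:
```python
import numpy as np, cv2
from scipy.spatial.transform import Rotation as R
from cell import *
def cloud(n,d=None,info=None):
    i=info or camera_info(n); f=200/np.tan(np.radians(i["vertical_fov"]/2))
    v,u=np.mgrid[0:400,0:640]
    c=np.dstack([(u-i["cx"])/f*d,(v-i["cy"])/f*d,d])
    P=c@R.from_euler("xyz",i["attitude"]).as_matrix().T+i["origin"]
    P[d==0]=np.nan
    return P
def rect(P,m):
    pts=P[m][:,:2].astype(np.float32); (c,s,a)=cv2.minAreaRect(pts); return c,s,a,cv2.boxPoints((c,s,a)).round(0).tolist(),np.median(P[m][:,2])
```

Run:
```python
from h import *
for n in("top","side"):
    d=np.load(f"pics/{n}0.npy"); P=cloud(n,d); np.save(f"pics/{n}P.npy",P)
P=np.load("pics/topP.npy")
for u,v in[(260,215),(220,235),(230,223),(239,179),(403,204),(290,205),(340,197),(275,190)]:
    print(u,v,P[v,u].round(1))
x,y,z=P[...,0],P[...,1],P[...,2]
def box(u0,u1,v0,v1):
    m=np.zeros(x.shape,bool);m[v0:v1,u0:u1]=1;return m
print("batten",rect(P,box(200,258,208,238)&(z>5)&(z<25)))
print("knob",rect(P,box(228,250,168,190)&(z>14)&(z<60)),np.nanmax(z[168:190,228:250]))
print("tin",rect(P,box(388,418,190,218)&(z>40)))
print("base",rect(P,box(262,330,165,240)&(z>13)&(z<24)))
P=np.load("pics/sideP.npy")
for u,v in[(350,330),(280,315),(315,272),(325,157),(310,340)]: print(u,v,P[v,u].round(1))
```

```text
260 215 [483.6 181.6  -4.2]
220 235 [412.4 326.9  -4.6]
230 223 [455.4 287.5  11.4]
239 179 [nan nan nan]
403 204 [ 515.8 -329.1   59.6]
290 205 [518.   70.7  18.3]
340 197 [525.  -94.3 322. ]
275 190 [573.  124.8  14.9]
batten ((455.8183898925781, 292.32781982421875), (202.53341674804688, 103.7358169555664), 88.2371826171875, [[401.0, 193.0], [505.0, 190.0], [511.0, 392.0], [407.0, 395.0]], np.float64(10.785201240510105))
knob ((615.901123046875, 255.03485107421875), (36.22303009033203, 36.44276428222656), 84.59315490722656, [[596.0, 239.0], [632.0, 235.0], [636.0, 271.0], [599.0, 275.0]], np.float64(34.29090640755692)) 45.42136105762779
tin ((518.2749633789062, -334.08294677734375), (62.96084976196289, 62.637691497802734), 25.775585174560547, [[476.0, -320.0], [504.0, -376.0], [560.0, -349.0], [533.0, -292.0]], np.float64(60.857725375024984))
base ((529.2285766601562, 30.513328552246094), (190.12855529785156, 229.203857421875), 7.306844234466553, [[420.0, 132.0], [450.0, -95.0], [638.0, -71.0], [609.0, 156.0]], np.float64(18.397170550152623))
350 330 [456.7 313.8  14.9]
280 315 [616.6 274.8  32.6]
315 272 [524.3  37.2  18.4]
325 157 [493.3 -93.9 312.3]
310 340 [548.4 327.2  -0.7]
```

Add to h.py:
```python
def goto(x,y,z,yaw):
    "distance to goal in tool axes"
    s=state(); M=R.from_euler("xyz",s["tcp_rot"]).as_matrix()
    d=M.T@(np.array([x,y,z])-s["eef_pos"]); w=s["tcp_rot"][2]-yaw
    print("t",round(s["t"],2),"d",d.round(1),"turn",round((w+np.pi)%(2*np.pi)-np.pi,3),"F",s["ft_force"].round(1))
```

```text
(no output)
```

Emit:
{"op": "handwheel", "data": {"steps": "-200,-120,-36,0.6,1 | -200,-120,-36,0.6,1 | -200,-120,-36,0.6,1 | -200,-120,-36,0.6,1 | -200,-120,-36,0.6,1"}}

```text
t: 0.57
eef_pos: [335.4, 432.6, 246.6]
tcp_rot: [-3.141, 0.0, 2.207]
ft_force: [0.5, 0.5, 0.5]
opening: 1.0
grip_force: 0.0
```

```bash
python3 -c "
from h import *;goto(455,290,250,1.85)"
```

```text
t 0.57 d [-185.8   11.5   -3.4] turn 0.357 F [0.5 0.5 0.5]
```

Emit:
{"op": "handwheel", "data": {"steps": "-186,11,-3,0.357,1 | -186,11,-3,0.357,1 | -186,11,-3,0.357,1 | -186,11,-3,0.357,1 | -186,11,-3,0.357,1"}}

```text
t: 0.98
eef_pos: [457.1, 288.7, 249.4]
tcp_rot: [3.141, 0.001, 1.853]
ft_force: [0.5, -0.5, -0.0]
opening: 0.998
grip_force: 0.0
```

Run:
```python
from h import *
goto(455,290,250,1.85)
i=camera_info("wrist");p,d=read_camera("wrist");cv2.imwrite("pics/w1.png",p[:,:,::-1])
P=cloud("wrist",d,i);np.savez("pics/w1.npz",P=P)
z=P[...,2]; print(i["origin"])
m=((z>5)&(z<30)&(abs(P[...,0]-455)<80)&(abs(P[...,1]-290)<120)).astype(np.uint8)
n,l,st,c=cv2.connectedComponentsWithStats(m)
for k in range(1,n):
    if st[k,4]>300: print(st[k],rect(P,l==k))
```

```text
t 0.98 d [ 1.8 -1.7 -0.6] turn 0.003 F [ 0.5 -0.5 -0. ]
[438.78654702 353.58843691 420.51495964]
[ 304  102   32  129 3316] ((456.826171875, 297.6451416015625), (32.04985046386719, 159.87901306152344), 13.400689125061035, [[423.0, 372.0], [460.0, 216.0], [491.0, 224.0], [454.0, 379.0]], np.float64(12.030790055223719))
```

View pics/w1.png

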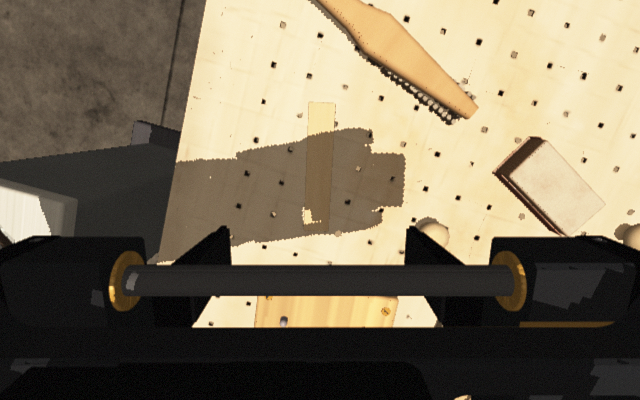

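Wrist view: batten clear at (320,165), 32.0 × 159.9 mm, at angle 103.4°. Going down to grasp it.

```bash
python3 -c "
from h import *;goto(456.8,297.6,3,1.805)"
```

```text
t 1.03 d [ 10.1   1.2 246.3] turn 0.047 F [ 0.8 -1.4  1. ]
```

Emit:
{"op": "handwheel", "data": {"steps": "9,2,200,0.048,1 | 9,2,200,0.048,1 | 9,2,200,0.048,1 | 9,2,200,0.048,1 | 9,2,200,0.048,1"}}

```text
t: 1.45
eef_pos: [453.4, 300.8, 46.8]
tcp_rot: [-3.14, 0.0, 1.808]
ft_force: [0.5, 0.4, -0.5]
opening: 1.0
grip_force: 0.0
```

```bash
python3 -c "
from h import *;goto(456.8,297.6,3,1.805)"
```

```text
t 1.45 d [-3.9  2.6 43.8] turn 0.003 F [ 0.5  0.4 -0.5]
```

Emit:
{"op": "handwheel", "data": {"steps": "-2,1,30,0,1 | -3,2,43.5,0.003,1 | -3,2,43.5,0.003,1 | -3,2,43.5,0.003,1"}}

```text
t: 1.78
eef_pos: [456.7, 298.6, 5.6]
tcp_rot: [-3.14, 0.0, 1.805]
ft_force: [0.4, 0.2, 0.3]
opening: 1.003
grip_force: 0.0
```

```bash
python3 -c "
from h import *;goto(456.8,297.6,3,1.805)"
```

```text
t 1.78 d [-1.  -0.1  2.6] turn -0.0 F [0.4 0.2 0.3]
```

Emit:
{"op": "handwheel", "data": {"steps": "-1,0,2.5,0,1 | -1,0,2.5,0,0 | -1,0,2.5,0,0 | -1,0,2.5,0,0 | -1,0,2.5,0,0"}}

```text
t: 2.2
eef_pos: [457.4, 297.8, 4.1]
tcp_rot: [3.14, -0.0, 1.805]
ft_force: [-0.4, 0.3, 0.0]
opening: 0.771
grip_force: 0.0
```

Emit:
{"op": "handwheel", "data": {"steps": "0,0,0,0,0 | 0,0,0,0,0 | 0,0,0,0,0 | 0,0,0,0,0"}}

```text
t: 2.53
eef_pos: [457.2, 297.7, 3.5]
tcp_rot: [3.142, -0.0, 1.805]
ft_force: [0.1, 0.3, 0.6]
opening: 0.498
grip_force: 0.0
```

```bash
python3 -c "
from h import *;goto(456.8,297.6,3,1.805)"
```

```text
t 2.53 d [-0.  -0.4  0.5] turn -0.0 F [0.1 0.3 0.6]
```

Emit:
{"op": "handwheel", "data": {"steps": "0,0,0,0,0 | 0,0,0,0,0 | 0,0,0,0,0 | 0,0,0,0,0 | 0,0,0,0,0"}}

```text
t: 2.95
eef_pos: [457.1, 297.7, 3.4]
tcp_rot: [-3.142, -0.0, 1.805]
ft_force: [-0.1, -0.1, -0.9]
opening: 0.329
grip_force: 30.0
```

Emit:
{"op": "handwheel", "data": {"steps": "0,0,-40,0,0 | 0,0,-80,0,0 | 0,0,-120,0,0 | 0,0,-150,0,0 | 0,0,-150,0,0"}}

```text
t: 3.37
eef_pos: [459.1, 298.7, 159.2]
tcp_rot: [3.133, -0.002, 1.805]
ft_force: [0.3, -0.1, -0.5]
opening: 0.331
grip_force: 30.0
```

```bash
python3 -c "
from h import *;goto(524,70,200,3.27)"
```

```text
t 3.37 d [-237.5   10.5  -41.2] turn -1.465 F [ 0.3 -0.1 -0.5]
```

Emit:
{"op": "handwheel", "data": {"steps": "-40,2,-8,-0.125,0 | -80,4,-16,-0.25,0 | -120,6,-24,-0.375,0 | -150,8,-30,-0.5,0 | -170,8,-36,-0.625,0"}}

```text
t: 3.78
eef_pos: [504.8, 131.6, 189.2]
tcp_rot: [-3.141, -0.0, 2.39]
ft_force: [-0.3, 0.5, 0.0]
opening: 0.334
grip_force: 30.0
```

```bash
python3 -c "
from h import *;goto(524,75,200,3.27)"
```

```text
t 3.78 d [-52.7 -28.2 -10.8] turn -0.88 F [-0.3  0.5  0. ]
```

Emit:
{"op": "handwheel", "data": {"steps": "-15,-7,-3,-0.125,0 | -25,-14,-5,-0.25,0 | -35,-20,-8,-0.375,0 | -42,-24,-8,-0.5,0 | -48,-26,-10,-0.625,0"}}

```text
t: 4.2
eef_pos: [521.1, 81.4, 198.6]
tcp_rot: [-3.141, -0.001, 3.016]
ft_force: [0.1, 0.1, 0.5]
opening: 0.335
grip_force: 30.0
```

Emit:
{"op": "handwheel", "data": {"steps": "0,0,0,-0.125,0 | 0,0,0,-0.225,0 | 0,0,0,-0.225,0 | 0,0,0,-0.225,0"}}

```text
t: 4.53
eef_pos: [521.2, 82.3, 198.9]
tcp_rot: [3.141, -0.001, -3.051]
ft_force: [-0.4, -0.4, -0.0]
opening: 0.331
grip_force: 30.0
```

Run:
```python
from h import *
goto(524,70,200,3.27); print(state()["eef_pos"])
i=camera_info("wrist");p,d=read_camera("wrist");cv2.imwrite("pics/w2.png",p[:,:,::-1])
P=cloud("wrist",d,i);np.savez("pics/w2.npz",P=P,o=i["origin"],a=i["attitude"],e=state()["eef_pos"],r=state()["tcp_rot"])
```

```text
t 4.53 d [ -1.7 -12.5  -1.1] turn -0.038 F [-0.4 -0.4 -0. ]
[521.22068054  82.29337982 198.86976683]
```

View pics/w2.png

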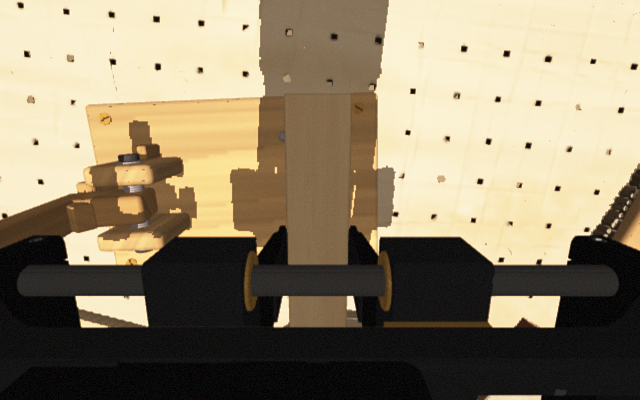

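The held batten (285–350 wide) hides the pins. One is visible at (281,136). I shift sideways to see the whole nest.

Emit:
{"op": "handwheel", "data": {"steps": "-30,27,0,-0.038,0 | -60,53,0,-0.038,0 | -90,80,0,-0.038,0 | -90,80,0,-0.038,0 | -90,80,0,-0.038,0"}}

```text
t: 5.0
eef_pos: [603.8, 171.7, 198.3]
tcp_rot: [3.142, -0.001, -3.011]
ft_force: [-0.6, -0.4, 0.6]
opening: 0.333
grip_force: 30.0
```

Emit:
{"op": "handwheel", "data": {"steps": "0,0,0,0,0 | 0,0,0,0,0"}}

```text
t: 5.17
eef_pos: [602.8, 169.7, 199.3]
tcp_rot: [-3.142, -0.001, -3.012]
ft_force: [-0.0, -0.1, 0.3]
opening: 0.332
grip_force: 30.0
```

Run:
```python
from h import *
goto(524,70,200,3.27); print(state()["eef_pos"])
i=camera_info("wrist");p,d=read_camera("wrist");cv2.imwrite("pics/w3.png",p[:,:,::-1])
P=cloud("wrist",d,i);np.savez("pics/w3.npz",P=P,o=i["origin"],a=i["attitude"],e=state()["eef_pos"],r=state()["tcp_rot"])
z=P[...,2];print(np.nanmedian(z[20:60,20:60]))
m=((z>24)&(z<42)).astype(np.uint8)
n,l,st,c=cv2.connectedComponentsWithStats(m)
for k in range(1,n):
    if 20<st[k,4]<1000: q=P[l==k];print(st[k],c[k].round(1),np.median(q,0).round(1), ((q.min(0)+q.max(0))/2).round(1),np.nanmax(z[l==k]).round(1))
```

```text
t 5.17 d [ 91.1 -88.6  -0.6] turn 0.002 F [-0.  -0.1  0.3]
[602.82623294 169.68431643 199.34122997]
70.05174246162989
[220   0  11   6  44] [225.    1.8] [442.8  64.   29.3] [442.1  63.4  28.4] 32.3
[197  30  12  12 114] [202.5  35.4] [474.3  45.3  31. ] [473.6  44.3  29.1] 33.8
[245  30  12  12 110] [250.5  35.5] [468.6  89.9  31.2] [468.   89.1  29.4] 34.6
[ 53  35  17  14 126] [61.5 41.6] [497.  -84.7  33.2] [497.1 -84.8  33. ] 41.9
[ 44  52  53  23 359] [81.  66.8] [517.6 -60.5  32.2] [515.9 -83.4  33. ] 42.0
[ 14 109  17   9 114] [ 21.3 112.7] [ 567.3 -126.    35.3] [ 567.3 -125.9   33.1] 42.0
[ 87 118  19  19 208] [ 98.4 127.3] [571.4 -52.   33.6] [572.2 -54.3  33.1] 42.0
[ 72 138  15  14 158] [ 79.1 144.3] [591.  -72.4  33. ] [591.3 -72.5  33. ] 41.9
[206 147  12  11  90] [211.4 152. ] [581.9  59.3  31. ] [582.3  58.1  29.1] 34.0
[251 147  11  10  83] [255.7 151.8] [575.9 103.7  31.6] [576.1 103.5  29.6] 34.9
[231 178  10  10  81] [235.4 182.5] [610.3  85.7  31.2] [610.6  85.4  29.6] 33.7
[257 245   8  10  36] [259.2 248.4] [679.1 116.6  31.7] [679.8 116.7  32.9] 41.7
[274 296  15  31 275] [283.1 313.4] [749.9 151.   41. ] [746.8 150.   40.6] 42.0
[347 296  15  31 279] [351.8 313.2] [740.4 225.9  41. ] [736.9 228.8  40.4] 42.0
[488 296  28  28 369] [497.7 305.7] [710.5 388.4  34.9] [715.8 391.4  34.7] 36.6
```

View pics/w3.png

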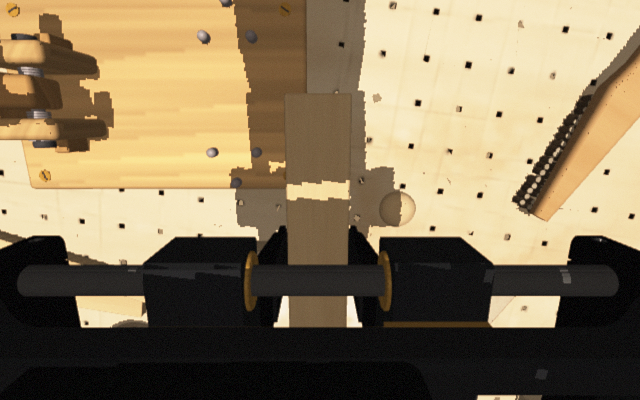

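Create nest.py:
```python
from h import *
def nest(fn,blobs):
    D=np.load(fn);P=D["P"];z=P[...,2]
    src=np.array([[-86.8,0],[-55,-22.8],[-55,22.8],[55,-22.8],[55,22.8],[86.8,0]]);S=[];T=[]
    for s,b in zip(src,blobs):
        if b is None: continue
        u,v=b;w=P[max(v-9,0):v+10,u-9:u+10].reshape(-1,3);w=w[(w[:,2]>24)&(w[:,2]<37)]
        w=w[w[:,2]>w[:,2].max()-3];T.append(w[:,:2].mean(0));S.append(s)
    S=np.array(S);T=np.array(T)
    rot,_=R.align_vectors(np.c_[T-T.mean(0),0*T[:,:1]],np.c_[S-S.mean(0),0*S[:,:1]])
    yaw=rot.as_euler("xyz")[2];M=rot.as_matrix()[:2,:2];o=T.mean(0)-M@S.mean(0)
    print("nest",o.round(2),"yaw",yaw.round(4),"res",(T-S@M.T-o).round(1).tolist())
    return o,yaw,M,P,D
```

Run:
```python
from nest import *
o,yaw,M,P,D=nest("pics/w3.npz",[None,(202,35),(250,35),(211,152),(256,152),(235,182)])
z=P[...,2]; print("tilt/e",D["e"],D["r"])
m=np.zeros(z.shape,bool);m[85:222,275:362]=1
m&=(z>195)&(z<225)
q=P[m];print("batten top z by end",len(q),np.median(q[:,2]), np.polyfit(q[:,0],q[:,2],1))
e=D["e"][:2]; yw=D["r"][2]
tx=np.array([np.cos(yw),np.sin(yw)]);ty=np.array([np.sin(yw),-np.cos(yw)])
a=(q[:,:2]-e)@tx;b=(q[:,:2]-e)@ty
print("end along tool x",a.max(),np.percentile(a,99))
for lo in range(20,90,12):
    s=(a>lo)&(a<lo+12)
    if s.sum(): print(lo,b[s].min().round(2),b[s].max().round(2),((b[s].min()+b[s].max())/2).round(2))
```

```text
nest [525.05  73.72] yaw 0.1296 res [[0.4, 0.1], [0.3, -0.0], [-0.2, 0.2], [-0.3, -0.2], [-0.1, -0.1]]
tilt/e [602.93253868 169.59664519 199.5907527 ] [-3.14156816e+00 -2.19795635e-04 -3.01164776e+00]
batten top z by end 8367 208.01306804204037 [7.10734293e-04 2.07613491e+02]
end along tool x 78.5431657877006 78.00308060647839
20 -14.84 17.23 1.19
32 -14.66 17.08 1.21
44 -14.83 17.25 1.21
56 -14.84 16.99 1.08
68 -14.81 17.23 1.21
```

Emit:
{"op": "handwheel", "data": {"steps": "30,-28,40,0,0 | 60,-56,80,0,0 | 91,-87,110,0,0 | 91,-87,125,0,0 | 91,-87,140,0,0"}}

```text
t: 5.63
eef_pos: [521.4, 69.5, 58.4]
tcp_rot: [3.142, -0.002, -3.013]
ft_force: [2.7, 0.3, -1.7]
opening: 0.331
grip_force: 30.0
```

Emit:
{"op": "handwheel", "data": {"steps": "0,0,0,0,0 | 0,0,0,0,0 | 0,0,0,0,0"}}

```text
t: 5.88
eef_pos: [526.0, 72.4, 60.9]
tcp_rot: [-3.141, 0.002, -3.011]
ft_force: [-0.1, 0.3, -0.2]
opening: 0.336
grip_force: 30.0
```

```bash
python3 -c "
from h import *;goto(523.7,71.9,46,-3.0117)"
```

```text
t 5.88 d [ 2.3 -0.2 14.9] turn 0.001 F [-0.1  0.3 -0.2]
```

Emit:
{"op": "handwheel", "data": {"steps": "1,0,10,0,0 | 2,0,17,0,0 | 2,0,17,0,0 | 2,0,17,0,0 | 2,0,17,0,0"}}

```text
t: 6.3
eef_pos: [522.9, 72.2, 42.5]
tcp_rot: [3.142, 0.0, -3.01]
ft_force: [-0.1, -0.3, -1.2]
opening: 0.332
grip_force: 30.0
```

Run:
```python
from nest import *
goto(523.7,71.9,46,-3.0117)
i=camera_info("wrist");p,d=read_camera("wrist");cv2.imwrite("pics/w4.png",p[:,:,::-1])
s=state();P=cloud("wrist",d,i);np.savez("pics/w4.npz",P=P,e=s["eef_pos"],r=s["tcp_rot"]);z=P[...,2]
m=((z>24)&(z<38)).astype(np.uint8)
n,l,st,c=cv2.connectedComponentsWithStats(m)
for k in range(1,n):
    if 20<st[k,4]<2000: q=P[l==k];print(st[k],c[k].round(1),np.median(q,0).round(1),np.nanmax(z[l==k]).round(1))
```

```text
t 6.3 d [-0.8 -0.4 -3.5] turn 0.002 F [-0.1 -0.3 -1.2]
[309  75  18  18 276] [317.5  84. ] [439.2  62.2  31.5] 34.2
[268 136  17  19 262] [276.3 145. ] [473.1  44.1  31.5] 34.3
[351 136  17  19 262] [358.8 145. ] [467.3  88.4  31.6] 33.8
[  16  148   80   59 1252] [ 59.8 174. ] [504.8 -77.3  31.3] 38.0
[ 94 296  12   9  44] [ 98.8 298.7] [577.4 -51.6  34.9] 37.9
[274 311  15  16 174] [282.1 319.7] [579.4  58.5  31. ] 33.9
[347 311  15  16 176] [352.7 319.6] [573.9 101.9  30.9] 34.1
```

View pics/w4.png

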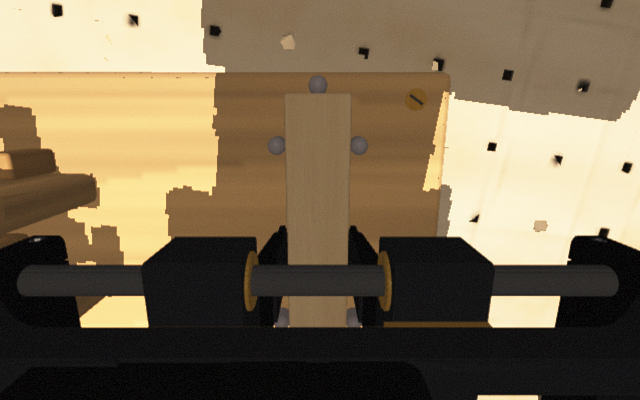

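All five pins show around the batten (317,84), (276,145), (359,145), (282,320), (353,320), close to aligned. I fit both in this one frame.

Add to nest.py:
```python
def fit(fn,blobs):
    o,yaw,M,P,D=nest(fn,blobs); z=P[...,2]; e=D["e"]
    m=np.zeros(z.shape,bool);m[85:222,275:362]=1
    m&=(abs(z-e[2]-8.4)<4); q=P[m][:,:2]
    yw=D["r"][2];tx=np.array([np.cos(yw),np.sin(yw)]);ty=np.array([np.sin(yw),-np.cos(yw)])
    a=(q-e[:2])@tx;b=(q-e[:2])@ty
    mid=[(b[(a>l)&(a<l+10)].min()+b[(a>l)&(a<l+10)].max())/2 for l in(25,35,45,55,65)]
    k=np.polyfit([30,40,50,60,70],mid,1);print("end",np.percentile(a,99.5),"mid",np.round(mid,2),"slope",k[0])
    c=e[:2]+tx*(np.percentile(a,99.7)-80)+ty*np.mean(mid)
    d=o-c;print("batten",c.round(2),"z",np.median(P[m][:,2])-e[2],"needs tool dx,dy",(d@tx).round(2),(d@ty).round(2),"yaw tool-press",(yw+np.pi-yaw).round(4),"e",e)
```

Run:
```python
from nest import *
fit("pics/w4.npz",[(317,84),(276,145),(359,145),(282,320),(353,320),None])
```

```text
nest [524.44  73.41] yaw 0.1309 res [[0.9, 0.1], [0.5, 0.2], [0.7, -0.1], [-1.2, 0.2], [-0.9, -0.4]]
end 78.39482292895818 mid [1.18 1.14 1.15 1.17 1.16] slope -5.546538930661533e-05
batten [524.38  73.46] z 8.549364924999104 needs tool dx,dy -0.05 -0.05 yaw tool-press 0.0009 e [522.97308708  72.09948141  42.63096132]
```

Emit:
{"op": "handwheel", "data": {"steps": "0,0,6,0,0 | 0,0,10,0,0 | 0,0,14,0,0 | 0,0,18,0,0"}}

```text
t: 6.68
eef_pos: [522.7, 71.9, 23.9]
tcp_rot: [3.141, -0.0, -3.01]
ft_force: [0.1, -0.3, -0.9]
opening: 0.333
grip_force: 30.0
```

```bash
python3 -c "
from h import *;goto(523.1,72.0,21.5,-3.0110);print(state()['eef_pos'],state()['moment'])"
```

```text
t 6.68 d [-0.4  0.   2.4] turn 0.001 F [ 0.1 -0.3 -0.9]
[522.71460129  71.91769378  23.87505724] [ 0.07687273 -0.06565934 -0.01883345]
```

No contact force, so the batten is between the pins. I lower the last bit.

Emit:
{"op": "handwheel", "data": {"steps": "-0.3,0,1,0,0 | -0.3,0,2,0,0 | -0.3,0,2,0,0 | -0.3,0,2,0,0"}}

```text
t: 7.02
eef_pos: [523.1, 71.9, 22.5]
tcp_rot: [3.142, 0.0, -3.01]
ft_force: [0.3, -0.6, -0.3]
opening: 0.329
grip_force: 30.0
```

```bash
python3 -c "
from h import *;goto(523.1,72.0,21.5,-3.0110);print(state()['eef_pos'],state()['moment'])"
```

```text
t 7.02 d [0.  0.1 1. ] turn 0.001 F [ 0.3 -0.6 -0.3]
[523.11163613  71.94977373  22.4514874 ] [0.03567079 0.02103525 0.00521688]
```

Emit:
{"op": "handwheel", "data": {"steps": "0,0,1,0,0 | 0,0,1,0,0 | 0,0,1,0,0 | 0,0,1,0,0.5 | 0,0,1,0,0.5"}}

```text
t: 7.43
eef_pos: [523.1, 72.0, 21.5]
tcp_rot: [3.142, 0.0, -3.01]
ft_force: [-0.6, 0.2, 0.8]
opening: 0.421
grip_force: 0.0
```

Emit:
{"op": "handwheel", "data": {"steps": "0,0,0,0,0.5 | 0,0,-20,0,0.5 | 0,0,-60,0,1 | 0,0,-100,0,1 | 0,0,-140,0,1"}}

```text
t: 7.85
eef_pos: [522.6, 71.9, 163.0]
tcp_rot: [3.141, -0.001, -3.01]
ft_force: [1.1, -0.0, 0.5]
opening: 0.655
grip_force: 0.0
```

```bash
python3 -c "
from h import *;goto(616,258,150,-3.0110)"
```

```text
t 7.85 d [-117.1  172.2   12.9] turn 0.001 F [ 1.1 -0.   0.5]
```

Emit:
{"op": "handwheel", "data": {"steps": "-30,40,-20,0,1 | -60,70,-37,0,1 | -92,87,-37,0,1 | -92,87,-37,0,1 | -92,87,-37,0,1"}}

```text
t: 8.27
eef_pos: [604.1, 172.0, 198.3]
tcp_rot: [3.141, 0.001, -3.008]
ft_force: [0.7, -0.1, -0.2]
opening: 0.976
grip_force: 0.0
```

Emit:
{"op": "handwheel", "data": {"steps": "0,0,0,0,1 | 0,0,0,0,1"}}

```text
t: 8.43
eef_pos: [601.9, 169.5, 197.8]
tcp_rot: [-3.141, -0.002, -3.01]
ft_force: [0.7, 0.3, -1.0]
opening: 0.994
grip_force: 0.0
```

Run:
```python
from h import *
i=camera_info("wrist");p,d=read_camera("wrist");cv2.imwrite("pics/w5.png",p[:,:,::-1])
s=state();P=cloud("wrist",d,i);np.savez("pics/w5.npz",P=P,e=s["eef_pos"],r=s["tcp_rot"]);z=P[...,2];print(s["eef_pos"],i["origin"])
m=((z>27)&(z<45)).astype(np.uint8)
n,l,st,c=cv2.connectedComponentsWithStats(m)
for k in range(1,n):
    if 20<st[k,4]<2000 and c[k][0]>180: q=P[l==k];print(st[k],c[k].round(1),np.median(q,0).round(1),q.min(0).round(1),q.max(0).round(1))
q=P[190:225,370:425].reshape(-1,3)
for lo in range(4,40,4):
    w=q[(q[:,2]>lo)&(q[:,2]<=lo+4)]
    if len(w): print(lo,len(w),w.min(0).round(1),w.max(0).round(1))
```

```text
[601.94136962 169.38139229 198.07386145] [536.68597569 162.15650972 369.06990168]
[219   0  11   5  43] [224.2   1.7] [442.3  63.2  29.9] [439.7  58.6  27. ] [444.   66.9  33. ]
[197  30  11  13 104] [202.   36.1] [474.3  44.9  31.3] [468.5  39.3  27. ] [478.6  48.8  34.4]
[245  30  11  12  98] [250.1  35.9] [468.2  89.4  31.4] [462.7  84.1  27.7] [472.5  93.8  34.5]
[251 149  10  10  79] [255.4 153.2] [575.9 103.7  31.5] [572.   98.8  27.4] [581.3 108.2  33.7]
[230 179  11  10  73] [234.9 183.9] [610.1  85.7  31.8] [605.8  80.1  28. ] [614.9  89.9  33.9]
[ 379  193   37   35 1007] [397.2 209.9] [614.9 255.5  35.6] [597.7 238.5  27. ] [635.9 276.8  39.4]
[ 231  248   93   16 1116] [270.9 256.7] [682.5 129.4  40.2] [676.5  86.2  27.1] [694.5 187.7  43.2]
[193 313  25  14 166] [203.7 322.2] [769.8  63.6  41.3] [757.9  52.6  39.7] [775.7  79.4  43.4]
[426 316  17  11 110] [434.1 322.6] [741.6 322.6  33.8] [734.1 316.6  27. ] [750.4 331.8  36.5]
20 6 [600.5 240.3  20.2] [614.4 250.6  23.5]
24 17 [598.3 238.6  24.1] [629.8 270.3  28. ]
28 128 [597.7 238.5  28. ] [633.5 276.8  31.9]
32 400 [599.1 240.3  32. ] [631.9 275.2  36. ]
36 425 [601.7 243.5  36. ] [630.3 271.5  39.4]
```

View pics/w5.png

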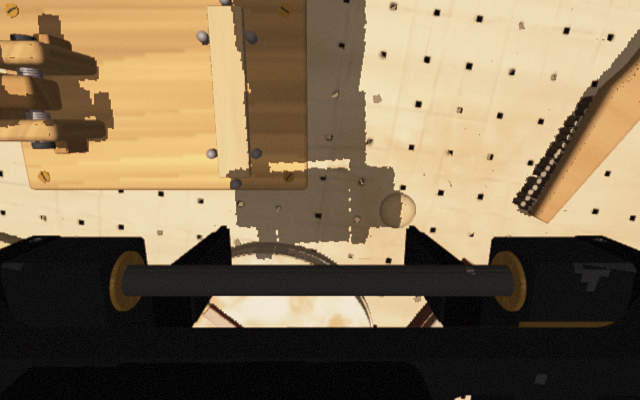

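Batten lies flat between the pins (cols 210–248). Knob head at (397,210) gives about (616,257), top ~37 after the +2 mm bias. Going to grasp it at the head's equator.

```bash
python3 -c "
from h import *;goto(616,256.8,8,-3.0110)"
```

```text
t 8.48 d [-25.6  84.8 190. ] turn 0.0 F [0.3 0.  0.7]
```

Emit:
{"op": "handwheel", "data": {"steps": "-10,35,30,0,1 | -20,70,70,0,1 | -25,84,110,0,1 | -25,84,130,0,1 | -25,84,130,0,1"}}

```text
t: 8.9
eef_pos: [613.1, 256.6, 61.8]
tcp_rot: [-3.14, -0.01, -3.009]
ft_force: [-0.0, -0.1, -0.9]
opening: 0.997
grip_force: 0.0
```

```bash
python3 -c "
from h import *;goto(616,256.8,8,-3.0110)"
```

```text
t 8.9 d [-3.4 -0.1 53.8] turn 0.002 F [-0.  -0.1 -0.9]
```

Emit:
{"op": "handwheel", "data": {"steps": "-0.6,0.8,35,0,1 | -0.6,0.8,59,0,1 | -0.6,0.8,59,0,0.7 | -0.6,0.8,59,0,0.5 | -0.6,0.8,59,0,0.5"}}

```text
t: 9.32
eef_pos: [618.2, 257.2, 12.1]
tcp_rot: [3.141, 0.003, -3.011]
ft_force: [1.1, 0.7, 0.1]
opening: 0.844
grip_force: 0.0
```

```bash
python3 -c "
from h import *;goto(616,256.8,8,-3.0110)"
```

```text
t 9.32 d [ 2.2 -0.2  4.1] turn 0.0 F [1.1 0.7 0.1]
```

Emit:
{"op": "handwheel", "data": {"steps": "1,0,1,0,0.5 | 1,0,1,0,0.5 | 1,0,1,0,0.5 | 1,0,1,0,0.5"}}

```text
t: 9.65
eef_pos: [616.4, 257.6, 9.3]
tcp_rot: [3.141, 0.001, -3.01]
ft_force: [-0.7, 0.3, 0.3]
opening: 0.564
grip_force: 0.0
```

```bash
python3 -c "
from h import *;goto(616,256.8,8,-3.0110)"
```

```text
t 9.65 d [ 0.5 -0.8  1.3] turn 0.001 F [-0.7  0.3  0.3]
```

Emit:
{"op": "handwheel", "data": {"steps": "0.3,-0.5,0.5,0,0 | 0.3,-0.5,0.5,0,0 | 0.3,-0.5,0.5,0,0 | 0.3,-0.5,0.5,0,0 | 0.3,-0.5,0.5,0,0"}}

```text
t: 10.07
eef_pos: [615.9, 257.0, 7.9]
tcp_rot: [-3.142, -0.0, -3.01]
ft_force: [-0.9, -0.6, 1.7]
opening: 0.384
grip_force: 30.0
```

Emit:
{"op": "handwheel", "data": {"steps": "0,0,0,0,0 | 0,0,0,0,0"}}

```text
t: 10.23
eef_pos: [615.9, 257.0, 8.0]
tcp_rot: [3.142, 0.0, -3.01]
ft_force: [-0.5, -1.3, 2.3]
opening: 0.383
grip_force: 30.0
```

Emit:
{"op": "handwheel", "data": {"steps": "0,0,-20,0,0 | 0,0,-50,0,0 | 0,0,-80,0,0 | 0,0,-80,0,0"}}

```text
t: 10.57
eef_pos: [618.1, 257.9, 93.4]
tcp_rot: [3.14, 0.008, -3.01]
ft_force: [0.5, 0.2, 0.1]
opening: 0.384
grip_force: 30.0
```

```bash
python3 -c "
from h import *;goto(525,73,70,-3.0110)"
```

```text
t 10.57 d [ 116.7 -171.1   22.3] turn 0.001 F [0.5 0.2 0.1]
```

Emit:
{"op": "handwheel", "data": {"steps": "35,-50,0,0,0 | 60,-85,0,0,0 | 85,-125,0,0,0 | 100,-150,0,0,0 | 116,-171,0,0,0"}}

```text
t: 10.98
eef_pos: [522.3, 70.8, 87.7]
tcp_rot: [3.142, 0.0, -3.01]
ft_force: [1.3, -0.4, -0.1]
opening: 0.382
grip_force: 30.0
```

Emit:
{"op": "handwheel", "data": {"steps": "0,0,0,0,0 | 0,0,0,0,0 | 0,0,0,0,0"}}

```text
t: 11.23
eef_pos: [523.9, 72.4, 87.9]
tcp_rot: [3.141, 0.001, -3.011]
ft_force: [-0.7, -0.2, 0.5]
opening: 0.381
grip_force: 30.0
```

Run:
```python
from h import *
goto(525,73,70,-3.011)
i=camera_info("wrist");p,d=read_camera("wrist");cv2.imwrite("pics/w6.png",p[:,:,::-1])
s=state();P=cloud("wrist",d,i);np.savez("pics/w6.npz",P=P,e=s["eef_pos"],r=s["tcp_rot"]);print(s["eef_pos"],i["origin"])
```

```text
t 11.23 d [-1.2  0.4 17.9] turn 0.0 F [-0.7 -0.2  0.5]
[523.95482429  72.92969322  87.84083211] [458.30885297  65.00038607 259.04228913]
```

View pics/w6.png

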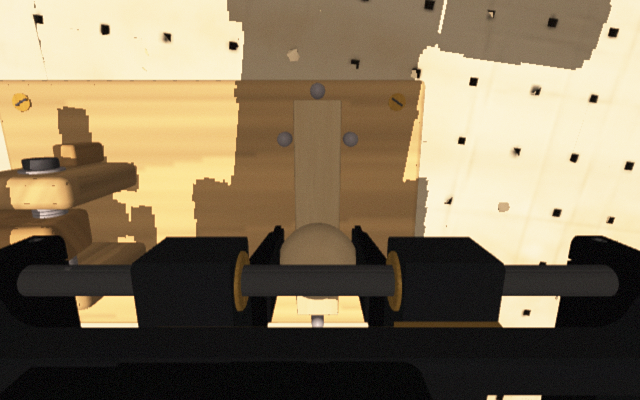

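Knob is held between the pads, head at (318,245), with the seated batten below it. I measure the knob's offset and height in the grip.

Run:
```python
from nest import *
o,yaw,M,P,D=nest("pics/w6.npz",[(317,90),(284,139),(350,139),None,None,None])
e=D["e"];yw=D["r"][2];z=P[...,2]
m=np.zeros(z.shape,bool);m[215:264,275:362]=1;m&=(z>e[2]+5)&(z<e[2]+60)
q=P[m]-e;tx=np.array([np.cos(yw),np.sin(yw),0]);ty=np.array([np.sin(yw),-np.cos(yw),0])
Q=np.c_[q@tx,q@ty,q[:,2]]
for lo in range(6,50,3):
    w=Q[(Q[:,2]>lo)&(Q[:,2]<=lo+3)&(abs(Q[:,1])<22)]
    if len(w)>5: print(lo,len(w),"x",w[:,0].min().round(1),w[:,0].max().round(1),"y",w[:,1].min().round(1),w[:,1].max().round(1))
    if len(w)>60:
        # circle fit
        A=np.c_[2*w[:,:2],np.ones(len(w))];s=np.linalg.lstsq(A,(w[:,:2]**2).sum(1),rcond=None)[0];print("   c",s[:2].round(2),"r",np.sqrt(s[2]+s[0]**2+s[1]**2).round(2))
n,l,st,c=cv2.connectedComponentsWithStats(((z>19)&(z<34)).astype(np.uint8))
b=P[110:215,296:338].reshape(-1,3);b=b[(b[:,2]>27)&(b[:,2]<34)]-e;a=b@tx;bb=b@ty
print("batten end",a.max(),"mid",[(bb[(a>l)&(a<l+10)].min()+bb[(a>l)&(a<l+10)].max())/2 for l in(35,45,55)],"z",np.median(b[:,2])+e[2])
```

```text
nest [525.19  73.47] yaw 0.1308 res [[0.0, 0.1], [0.1, -0.0], [-0.1, -0.1]]
6 37 x 3.7 12.0 y -21.6 22.0
9 48 x 4.9 12.0 y -21.0 21.3
12 46 x 5.4 17.0 y -20.2 21.9
15 66 x 5.1 17.9 y -20.5 21.8
   c [-7.1   0.66] r 25.55
18 167 x 3.6 18.4 y -20.0 21.5
   c [-3.71  0.57] r 21.86
21 428 x -0.4 18.4 y -19.7 21.3
   c [-1.58  0.72] r 19.27
24 720 x -0.2 17.1 y -19.4 20.8
   c [-0.55  0.55] r 16.62
27 1265 x 1.2 16.4 y -19.1 20.4
   c [4.38 0.87] r 9.73
30 177 x 2.6 11.3 y -18.7 20.1
   c [16.75  1.06] r 14.39
33 36 x 4.8 10.7 y -18.3 19.8
36 27 x 5.7 10.3 y -17.8 19.4
batten end 72.78300436043114 mid [np.float64(-0.10635799112317113), np.float64(-0.07231349185359726), np.float64(-0.07766661625454852)] z 30.05908997494666
```

Emit:
{"op": "handwheel", "data": {"steps": "0,0,20,0,0 | 0,0,35,0,0 | 0,0,44,0,0 | 0,0,46,0,0 | 0,0,46,0,0"}}

```text
t: 11.7
eef_pos: [523.3, 73.0, 41.3]
tcp_rot: [3.141, -0.001, -3.009]
ft_force: [0.1, -0.2, -0.0]
opening: 0.38
grip_force: 30.0
```

Emit:
{"op": "handwheel", "data": {"steps": "0,0,0,0,0 | 0,0,0,0,0"}}

```text
t: 11.87
eef_pos: [523.7, 72.6, 42.5]
tcp_rot: [-3.142, 0.001, -3.01]
ft_force: [-0.4, -0.1, -0.9]
opening: 0.381
grip_force: 30.0
```

```bash
python3 -c "
from h import *;goto(523.9,72.6,37,-3.0110)"
```

```text
t 11.87 d [-0.2  0.   5.5] turn 0.001 F [-0.4 -0.1 -0.9]
```

Emit:
{"op": "handwheel", "data": {"steps": "0,0,2,0,0 | 0,0,4,0,0 | 0,0,5,0,0 | 0,0,5,0,0"}}

```text
t: 12.2
eef_pos: [523.4, 72.3, 36.9]
tcp_rot: [3.142, 0.0, -3.01]
ft_force: [-0.1, -0.5, -0.8]
opening: 0.387
grip_force: 30.0
```

```bash
python3 -c "
from h import *;goto(523.9,72.6,37,-3.0110)"
```

```text
t 12.2 d [-0.6  0.2 -0.1] turn 0.001 F [-0.1 -0.5 -0.8]
```

Emit:
{"op": "handwheel", "data": {"steps": "0,0,0.5,0,0 | 0,0,0.7,0,0 | 0,0,0.7,0,0"}}

```text
t: 12.45
eef_pos: [523.6, 72.3, 36.8]
tcp_rot: [-3.142, 0.001, -3.01]
ft_force: [-1.0, -0.1, 8.5]
opening: 0.386
grip_force: 30.0
```

Emit:
{"op": "handwheel", "data": {"steps": "0,0,0.5,0,0 | 0,0,0.5,0,0 | 0,0,0.5,0,0"}}

```text
t: 12.7
eef_pos: [523.7, 72.3, 36.8]
tcp_rot: [-3.142, 0.001, -3.01]
ft_force: [-2.9, -0.5, 14.8]
opening: 0.383
grip_force: 30.0
```

Emit:
{"op": "handwheel", "data": {"steps": "0,0,-0.8,0,0 | 0,0,-0.8,0,0 | 0,0,-0.8,0,0.8 | 0,0,-0.8,0,0.8 | 0,0,-0.8,0,0.8"}}

```text
t: 13.12
eef_pos: [523.2, 72.3, 36.3]
tcp_rot: [3.141, -0.0, -3.01]
ft_force: [-0.2, 0.7, -0.5]
opening: 0.535
grip_force: 0.0
```

Emit:
{"op": "handwheel", "data": {"steps": "0,0,0,0,0.8 | 0,0,0,0,0.8 | 0,0,0,0,0.8"}}

```text
t: 13.37
eef_pos: [523.3, 72.3, 36.4]
tcp_rot: [3.141, -0.0, -3.01]
ft_force: [-0.3, -0.6, 0.5]
opening: 0.749
grip_force: 0.0
```

Emit:
{"op": "handwheel", "data": {"steps": "0,0,-30,0,0.8 | 0,0,-60,0,0.8 | 0,0,-60,0,0.8 | 0,0,-60,0,0.8"}}

```text
t: 13.7
eef_pos: [523.9, 72.3, 97.6]
tcp_rot: [-3.141, 0.003, -3.01]
ft_force: [-0.5, 0.2, -0.1]
opening: 0.799
grip_force: 0.0
```

Run:
```python
from nest import *
i=camera_info("wrist");p,d=read_camera("wrist");cv2.imwrite("pics/w7.png",p[:,:,::-1])
s=state();P=cloud("wrist",d,i);np.savez("pics/w7.npz",P=P,e=s["eef_pos"],r=s["tcp_rot"]);print(s["eef_pos"],i["origin"])
```

```text
[523.27871895  72.33244273  96.58586969] [457.97996502  64.88567226 268.5922313 ]
```

View pics/w7.png

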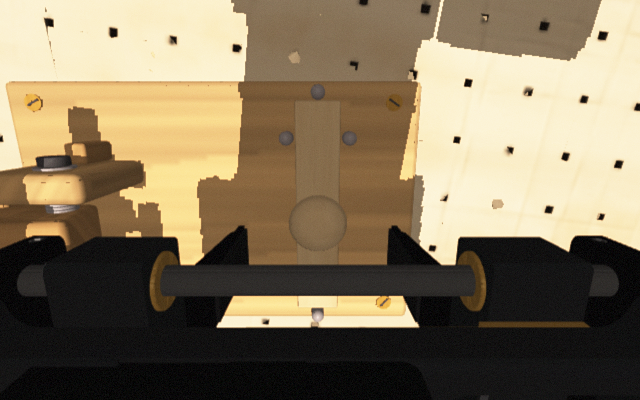

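Knob stands upright on the middle of the batten, at (318,223). Next is the lever: up, then over the bar.

Emit:
{"op": "handwheel", "data": {"steps": "0,0,-40,0,1 | 0,0,-80,0,1 | 0,0,-120,0,1 | 0,0,-160,0,1 | 0,0,-200,0,1"}}

```text
t: 14.17
eef_pos: [522.7, 72.3, 297.1]
tcp_rot: [3.141, -0.002, -3.01]
ft_force: [0.7, 0.2, -0.3]
opening: 0.996
grip_force: 0.0
```

Emit:
{"op": "handwheel", "data": {"steps": "0,0,-40,0,1 | 20,0,-70,0,1 | 40,-10,-70,0,1 | 54,-30,-70,0,1 | 54,-40,-70,0,1"}}

```text
t: 14.58
eef_pos: [473.4, 24.5, 366.0]
tcp_rot: [-3.141, -0.001, -3.01]
ft_force: [1.2, -0.0, -0.7]
opening: 0.999
grip_force: 0.0
```

Run:
```python
from h import *
goto(491.3,-100.7,355,-3.011);print(state()["eef_pos"],state()["joints"].round(2))
i=camera_info("wrist");p,d=read_camera("wrist");cv2.imwrite("pics/w8.png",p[:,:,::-1])
P=cloud("wrist",d,i);z=P[...,2]
n=np.array([525,73.4]);M=np.array([[.9914,-.1306],[.1306,.9914]])
q=P[z>290]; q=q[q[:,2]<335]; l=(q[:,:2]-n)@M
for lo in range(-100,20,10):
    w=(l[:,0]>lo)&(l[:,0]<=lo+10)&(l[:,1]<-100)
    if w.sum()>8: print(lo,w.sum(),"y",np.percentile(l[w,1],[2,50,98]).round(1),"z",np.percentile(q[w,2],[2,50,98]).round(1))
```

```text
t 14.58 d [  -1.3 -126.5   11. ] turn 0.001 F [ 1.2 -0.  -0.7]
[473.35419838  24.54876175 366.0274506 ] [-0.09  0.14  1.67 -0.    1.33 -1.79]
-100 244 y [-174.3 -164.6 -158.1] z [309.7 318.7 322.1]
-90 536 y [-175.2 -163.  -157. ] z [309.9 320.8 323.5]
-80 520 y [-175.5 -163.  -156.8] z [310.9 321.  323.7]
-70 491 y [-175.2 -163.  -156.9] z [310.3 321.  323.9]
-60 494 y [-175.4 -162.8 -157. ] z [310.6 321.  323.7]
-50 287 y [-175.2 -159.9 -156.8] z [310.5 319.1 323.5]
-40 175 y [-160.9 -158.4 -156.7] z [310.2 317.  320.9]
-30 102 y [-160.5 -157.9 -156.7] z [309.6 315.9 320.8]
```

Emit:
{"op": "handwheel", "data": {"steps": "-1,-35,5,0,1 | -1,-70,8,0,1 | -1,-105,8,0,1 | -1,-126,8,0,1 | -1,-126,8,0,1"}}

```text
t: 15.05
eef_pos: [493.7, -102.4, 356.6]
tcp_rot: [3.141, -0.002, -3.014]
ft_force: [-0.0, -0.7, 0.7]
opening: 1.003
grip_force: 0.0
```

Emit:
{"op": "handwheel", "data": {"steps": "0,0,0,0,1 | 0,0,0,0,1"}}

```text
t: 15.22
eef_pos: [492.8, -98.7, 357.6]
tcp_rot: [3.14, -0.001, -3.01]
ft_force: [0.1, -0.2, 0.9]
opening: 0.998
grip_force: 0.0
```

```bash
python3 -c "
from h import *;goto(491.3,-100.7,293,-3.0110)"
```

```text
t 15.22 d [ 1.7 -1.8 64.6] turn 0.001 F [ 0.1 -0.2  0.9]
```

Emit:
{"op": "handwheel", "data": {"steps": "1,-1,30,0,1 | 1,-1,55,0,1 | 1,-1,64,0,0.6 | 1,-1,64,0,0.4 | 1,-1,64,0,0.4"}}

```text
t: 15.63
eef_pos: [492.1, -99.8, 295.1]
tcp_rot: [3.141, 0.0, -3.009]
ft_force: [0.2, -0.4, 1.0]
opening: 0.845
grip_force: 0.0
```

Emit:
{"op": "handwheel", "data": {"steps": "0,0,0,0,0.4 | 0,0,0,0,0.4 | 0,0,0,0,0.4 | 0,0,0,0,0.4"}}

```text
t: 15.97
eef_pos: [491.8, -100.4, 295.1]
tcp_rot: [-3.141, 0.001, -3.01]
ft_force: [-0.5, -0.8, 0.1]
opening: 0.566
grip_force: 0.0
```

```bash
python3 -c "
from h import *;goto(491.3,-100.7,293,-3.0110)"
```

```text
t 15.97 d [ 0.6 -0.3  2.1] turn 0.001 F [-0.5 -0.8  0.1]
```

Emit:
{"op": "handwheel", "data": {"steps": "0,0,2,0,0 | 0,0,2,0,0 | 0,0,2,0,0 | 0,0,2,0,0 | 0,0,2,0,0"}}

```text
t: 16.38
eef_pos: [491.7, -100.5, 292.5]
tcp_rot: [-3.141, 0.0, -3.01]
ft_force: [0.0, -1.6, -0.9]
opening: 0.221
grip_force: 30.0
```

Emit:
{"op": "handwheel", "data": {"steps": "0,0,0,0,0 | 0,0,0,0,0 | 0,0,0,0,0"}}

```text
t: 16.63
eef_pos: [491.7, -100.5, 292.5]
tcp_rot: [-3.141, 0.0, -3.01]
ft_force: [-0.3, -3.2, 1.5]
opening: 0.227
grip_force: 30.0
```

Run:
```python
from h import *
s=state();print(s["eef_pos"],s["ft_force"],s["opening"],s["grip_force"])
# arc table, bar centre in tool axes shift relative to rest
a0=np.arctan2(311-66,-167+160);r=245
for k in range(0,17):
    th=1.396*k/16; a=a0-th
    y=r*np.cos(a)-r*np.cos(a0);z=r*np.sin(a)-r*np.sin(a0);print(round(th,3),"dy",round(y,1),"dz",round(-z,1))
```

```text
[ 491.70850376 -100.53009355  292.52478086] [-0.32952786 -3.18427626  1.48048713] 0.22724420652126173 30.000156266614795
0.0 dy 0.0 dz -0.0
0.087 dy 21.4 dz 0.3
0.174 dy 42.6 dz 2.5
0.262 dy 63.6 dz 6.5
0.349 dy 84.2 dz 12.4
0.436 dy 104.1 dz 20.0
0.523 dy 123.4 dz 29.3
0.611 dy 141.7 dz 40.3
0.698 dy 159.0 dz 52.8
0.785 dy 175.2 dz 66.8
0.872 dy 190.1 dz 82.1
0.96 dy 203.6 dz 98.7
1.047 dy 215.6 dz 116.3
1.134 dy 226.0 dz 135.0
1.221 dy 234.7 dz 154.5
1.309 dy 241.7 dz 174.7
1.396 dy 246.9 dz 195.4
```

Emit:
{"op": "handwheel", "data": {"steps": "0,10,0.1,0,0 | 0,21.4,0.3,0,0 | 0,32,1.2,0,0 | 0,42.6,2.5,0,0 | 0,42.6,2.5,0,0"}}

```text
t: 17.05
eef_pos: [486.2, -56.3, 290.2]
tcp_rot: [3.142, 0.001, -3.009]
ft_force: [1.9, -2.3, 2.8]
opening: 0.224
grip_force: 30.0
```

```bash
python3 -c "
from h import *
s=state();r=s['eef_pos']-[491.7,-100.5,292.5];print('dy',r@[-.1306,.9914,0],'dx',r@[-.9914,-.1306,0],'dz',-r[2],s['opening'])"
```

```text
dy 44.55432178838809 dx -0.3365170548702543 dz 2.276096259418125 0.22428478797685775
```

Emit:
{"op": "handwheel", "data": {"steps": "0,21,4,0,0 | 0,41.6,9.9,0,0 | 0,61.5,17.5,0,0 | 0,80.8,26.8,0,0 | 0,99.1,37.8,0,0"}}

```text
t: 17.47
eef_pos: [473.4, 41.2, 252.3]
tcp_rot: [-3.141, 0.002, -3.01]
ft_force: [5.8, -4.2, -0.2]
opening: 0.226
grip_force: 30.0
```

Emit:
{"op": "handwheel", "data": {"steps": "0,17.3,12.5,0,0 | 0,33.5,26.5,0,0 | 0,48.4,41.8,0,0 | 0,48.4,41.8,0,0"}}

```text
t: 17.8
eef_pos: [466.7, 90.5, 208.7]
tcp_rot: [3.14, 0.0, -3.009]
ft_force: [5.1, -1.3, 2.3]
opening: 0.226
grip_force: 30.0
```

Create arc.py:
```python
from h import *
s=state();r=s['eef_pos']-[491.7,-100.5,292.5];dy=r@[-.1306,.9914,0];dz=-r[2]
Y=-7+dy;Z=245-dz
print('dy',dy,'dx',r@[-.9914,-.1306,0],'dz',dz,'rad',np.hypot(Y,Z),'lever',np.arctan2(245,-7)-np.arctan2(Z,Y),"F",s["ft_force"].round(1))
```

```bash
python3 arc.py
```

```text
dy 192.573821962858 dx -0.15046698933595073 dz 83.81291127669235 rad 245.8026057001796 lever 0.8841734467254525 F [ 5.1 -1.3  2.3]
```

Emit:
{"op": "handwheel", "data": {"steps": "0,13.5,16.6,0,0 | 0,25.5,34.2,0,0 | 0,35.9,52.9,0,0 | 0,44.6,72.4,0,0 | 0,44.6,72.4,0,0"}}

```text
t: 18.22
eef_pos: [461.0, 133.8, 135.7]
tcp_rot: [3.141, -0.0, -3.009]
ft_force: [5.3, -1.1, 2.3]
opening: 0.225
grip_force: 30.0
```

Emit:
{"op": "handwheel", "data": {"steps": "0,3.7,10,0,0 | 0,7,20.2,0,0 | 0,9,27,0,0 | 0,9,27,0,0"}}

```text
t: 18.55
eef_pos: [460.0, 141.7, 110.2]
tcp_rot: [3.141, 0.0, -3.01]
ft_force: [5.1, -3.1, 4.9]
opening: 0.225
grip_force: 30.0
```

```bash
python3 arc.py
```

```text
dy 244.25402558638257 dx -0.1928389419408326 dz 182.3060728865525 rad 245.3976388514163 lever 1.341016940959782 F [ 5.1 -3.1  4.9]
```

Emit:
{"op": "handwheel", "data": {"steps": "0,1.2,4,0,0 | 0,2,8,0,0 | 0,2.8,11.5,0,0 | 0,3.2,13.9,0,0 | 0,3.2,13.9,0,0"}}

```text
t: 18.97
eef_pos: [459.7, 144.6, 97.3]
tcp_rot: [3.141, 0.001, -3.01]
ft_force: [2.7, -4.5, 10.9]
opening: 0.224
grip_force: 30.0
```

Emit:
{"op": "handwheel", "data": {"steps": "0,0,0,0,0 | 0,0,0,0,0 | 0,0,0,0,0"}}

```text
t: 19.22
eef_pos: [459.7, 144.5, 97.7]
tcp_rot: [3.141, 0.001, -3.01]
ft_force: [2.2, -4.0, 11.0]
opening: 0.225
grip_force: 30.0
```

```bash
python3 arc.py
```

```text
dy 247.06435238822726 dx -0.2926392152931689 dz 194.81751570521624 rad 245.25328747557123 lever 1.3932896865673088 F [ 2.2 -4.  11. ]
```

Run:
```python
from h import *
n=np.array([525,73]);M=np.array([[.9914,-.1306],[.1306,.9914]])
for c in("top","wrist","side"):
    i=camera_info(c);p,d=read_camera(c);cv2.imwrite(f"pics/{c}9.png",p[:,:,::-1])
    P=cloud(c,d,i);l=(P[...,:2]-n)@M;z=P[...,2]
    for y in range(-150,100,25):
        w=(abs(l[...,0])<9)&(abs(l[...,1]-y)<8)&(z>50)&(z<150)
        if w.sum()>4: print(c,y,w.sum(),np.percentile(z[w],[10,50,90]).round(1))
    w=(l[...,0]>-90)&(l[...,0]<-75)&(abs(l[...,1]-80)<16)&(z>90)&(z<140)
    if w.sum()>4: print("bar",np.percentile(z[w],[50,95]),np.percentile(l[w][:,1],[2,98]))
a=cv2.imread("pics/side9.png")[200:320,250:390];b=cv2.imread("pics/wrist9.png")
a=cv2.resize(a,(560,480),interpolation=3);b=cv2.resize(b,(240,150));o=np.zeros((480,800,3),np.uint8);o[:,:560]=a;o[:150,560:]=b
b2=cv2.imread("pics/top9.png")[150:250,240:380];o[160:331,560:]=cv2.resize(b2,(240,171));cv2.imwrite("pics/fin.png",o)
```

```text
top -150 24 [125.5 129.4 132.5]
top -125 25 [125.  127.9 130.8]
top -100 25 [125.8 127.9 131.8]
top -75 25 [124.4 128.8 135.9]
top -50 27 [123.9 128.6 133. ]
top -25 26 [124.6 129.4 133.4]
top 0 26 [128.1 134.3 144.9]
top 25 27 [125.1 129.2 131.8]
top 75 7 [124.2 129.2 131.9]
bar [126.49852479 128.40825306] [70.03481361 90.47373568]
side -150 12 [126.6 127.5 129.5]
side -125 19 [ 58.9 125.9 128.7]
side -100 12 [126.9 127.7 129.4]
side -75 14 [126.8 128.  129.7]
side -50 16 [127.3 128.2 129.4]
side 0 38 [ 83.5 133.  141.1]
side 25 33 [ 52.5 127.4 129.9]
side 50 17 [127.5 128.9 129.7]
side 75 19 [126.2 128.5 129.7]
bar [121.08749098 127.3631729 ] [75.39107566 93.14027136]
```

View pics/fin.png

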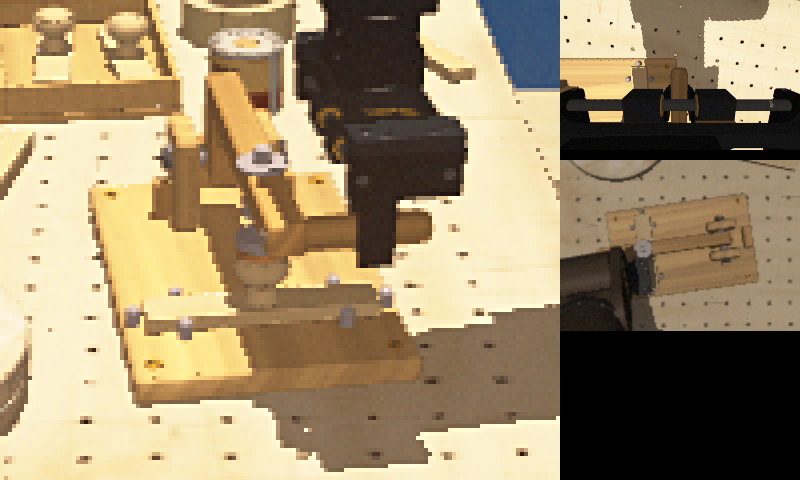

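The side view shows the foot seated on the upright knob, the batten in the pins and the dark ring just at the top of the bush. The lever top stays level to within about 1 mm along its length, and the bar force is 11 N.

```bash
python3 -c "
from cell import *
print(state()['t'],state()['eef_pos'],state()['ft_force']);print(job_done())"
```

```text
19.3667 [459.70371581 144.50413271  97.69445363] [ 2.50339887 -4.61665582 10.67848378]
the job is handed in; nothing more can be done
None
```

I handed the job in at 19.4 s: the batten is in the nest and the knob stands on its middle. The gripper still holds the lever at 1.393 rad (level is 1.396) with about 11 N on the bar. The tin was not touched.

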